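# Lock the steel document box with its slotted disc and bolt

### The arm

A 6-joint arm with a two-finger parallel gripper is mounted at the origin on a cart in front of the work surface, level with it; the furniture and walls round the work are solid. World frame = base frame: x ahead of the robot, y to its left, z up, the work surface at z = 0. Lengths are in m, angles in rad, forces in N, time in s.
With the tool pointing down it reaches from about 0.25 to 0.775 m from the base axis. Payload 4 kg.
Tool frame: the origin (TCP) lies at the very end of the fingers, on their centre line; the grasp point (between the pads) lies 19 mm behind it; y points along the fingers, z is the direction in which the jaws open and shut, and the axes are right-handed (so a half turn about y gives the same grasp; the last joint's range is limited). The gripper opens to 85 mm and grips with 20 to 120 N. Pads are 22 mm wide; open, the fingers measure 114 mm over their backs; the gripper's body (76 mm by 85 mm) begins 54 mm behind the grasp point. The pads swing forward as they close: fully open they stand 13 mm farther back than shut.
Start: joints at [1.02, 0.087, 1.371, -0, 1.684, -0.103], TCP at [0.238, 0.496, 0.231] pointing down, gripper open.
Joint ranges: [-3.1, 3.1], [-0.76, 2.03], [0.27, 2.55], [-1.08, 4.22], [0.17, 2.65], [-2.57, 2.57]. Speed limits (rad/s): [2.79, 2.79, 3.14, 3.14, 3.14, 3.14].

### API

Orientations are given as a unit quaternion [x, y, z, w].
In Python, from station import env, viewer gives the robot as it stands.
- The arm moves only by the tool play_rows, never from a script. Its argument "series" is a list of rows, each an object of numbers: "fingers": the finger opening in cm, from 0 to 8.54; "x", "y", "z": the shift along the tool's x, y, z in cm; "rx", "ry", "rz": the turn, a rotation vector about the tool's x, y, z in rad. A call has 1 to 12 rows; each row is the pose to reach, as a shift and turn from the pose commanded when the call began, along the tool's axes at that moment; what a row does not reach only later rows make up. A row lasts 1/8 s, in which the tool goes at most 62.5 mm and 10.7 degrees, less where a joint would pass 70% of its speed; a pose out of reach is approached as far as the arm can. A call with a gripper value outside its range is refused whole. The fingers move at their own pace and stop on an object; the grip force is fixed at half the most. Time passes only in rows, so rows that repeat a pose let the fingers close. It gives the time, the measured TCP pose, the force and the opening at its end, in the units of the state.
- env.get_state(): the state, without advancing time (a new reading comes with each control period).
- viewer.get_image(name): name is "scene" or "top"; returns (picture, depth): 480x640x3 uint8, red, green, blue; 480x640 float32, m along the optical axis (not along the pixel's ray), 0 where there is no reading.
- viewer.camera_info(name): a dict with "intrinsics" (3x3 intrinsics, pixels), "k1" (the pictures are not rectified: a ray, as slopes to the right and down, at radius r is drawn at 1 + k1 r^2 times it, then the intrinsics apply), "origin" and "rotation" of the camera in the world. Camera axes: x right, y down, z forward; pixel columns grow to the right and rows downward; lengths in m; the calibration is good to about 2 mm. A picture is of the moment at which its call begins. camera_info takes no time and is no camera call.
- env.close_job(): hands the job in, once; it reports no verdict.
The state is a dict: "clock": time; "joints": joint angles; "qvel": joint speeds; "tau": joint torques, N m; "eef_pos": TCP position; "tool_rot": TCP orientation; "contact_force": force on the tool from outside, world axes, zero at the start; "torque": the same for the moment, N m; "opening": finger opening in m.
Only numpy, scipy, OpenCV 4.12 (cv2) and the standard library are available. Lean on these libraries where they do the work, as an engineer would, in place of code of your own. Each camera call takes 0.05 s, during which the arm holds its last target. There are 200 camera calls.

### The job

Lock the grey steel box on the desk: with your fingertips, push the upright peg on the lever of the dark slotted disc until the slot lines up with the bolt, then push the bolt by its upright tab through the slot until it is fully home in the keeper. Only push, gently: do not grip or lift anything, and leave the small things on and beside the box where they stand.

Things in the scene. Friction and masses are not known exactly. Their poses are not given: they have to be found in the camera images.
- strongbox: grey steel box, 270 (its x) x 194 (its y) x 75 mm high, fixed to the desk; place and angle differ each time. Origin: centre of its underside, on the desk; its x axis is the way the bolt slides when pushed home, z is up. The lock is on its flat top, 75 mm above the desk; heights below are above that top
- lock_disc (a joint): angle of the dark slotted disc lying on the box: vertical axis, 56 mm across, 17 mm high, slot 15 mm wide right across. 0: slot in line with the bolt, lever square to it on the box's +y side; grows as the lever swings toward the keeper (clockwise from above). Starts at 0.65 to 1.1, range -0.6 to 1.15, no stop at 0, stays where left (1 N at the peg). The bolt enters within 0.1 of 0
- disc_center (a point): centre of the disc's upper face, on its axis, 17 mm above the box top
- peg_top (a point): top of the upright round peg on the disc's lever: peg 10 mm in diameter, 45 mm from the disc's axis, its top 44 mm and its foot 22 mm above the box top. The lever under it is 12 mm wide, at 17 to 22 mm
- lock_bolt (a joint): travel of the bolt in m: 0 drawn back, 0.084 fully home against its stop; starts at 0 to 0.003. A steel bar 10 mm wide with a round nose, 6 to 14 mm above the box top, in a channel whose staple is 18 mm high. It needs about 2 N and stays where it is left. The disc blocks it unless the slot is lined up
- tab_top (a point): middle of the upper edge of the upright tab at the bolt's tail: a plate 5 mm thick along the bolt, 26 mm wide across it, from 14 to 40 mm above the box top. Drawn back, it stands 134.5 mm behind the disc's axis, on the box's -x side. Push it on the face that looks away from the disc, along the box's +x
- keeper_mouth (a point): mouth of the keeper, the low bridge (19 mm high, 24 mm long, 28 mm wide) beyond the disc into which the bolt goes, 42 mm past the disc's axis and 10 mm above the box top
- glue_stick: yellow glue stick, 26 mm in diameter, 93 mm high, standing loose on the desk beside the box, on its -y side; origin at the centre of its foot. Leave it alone
- correction_bottle: small white and green bottle, 30 mm in diameter, 74 mm high, standing loose on the desk on the same side; origin at the centre of its foot. Leave it alone
- thread_spool: black spool of thread, 35 mm in diameter, 55 mm high, standing loose on the desk on the same side; origin at the centre of its foot. Leave it alone
- eraser: blue and white eraser, 19x43x12 mm, lying loose on the box top, toward its -y edge; origin at the centre of its underside. Leave it alone

How it is judged:
By the outcome, as a careful person would: the job done as asked, in the order asked, and still so for the second after the job is handed in, with the robot touching nothing.
It also fails if it takes over 48 s, if anything falls off the work surface, if the arm or the gripper's body presses on something with over 40 N, if the wrist force passes 120 N, or if a joint passes its speed limit or range.

## Working session

There is one attempt and no reset: what is moved stays moved. The work goes in short steps, Python scripts to look and compute and a tool call to move; the robot and the scene stay as the last step left them, time stands still between calls to the robot, and variables do not carry over. Pictures are saved under pics/ and viewed, about 8 in all and at most 12, crops included, and the job is handed in when it is done.

Besides the shell and the picture viewer there is one more tool, called as name([rows], argument=value, ...), one row to a line, values as JSON. play_rows: Moves the arm, as the interface text tells. Its arguments: {"type":"object","properties":{"series":{"type":"array"}},"required":["series"]}

```bash
mkdir -p pics; cat > h.py <<'E'
import numpy as np, cv2
from station import env, viewer
def shot(n,f=None):
    im,d=viewer.get_image(n)
    if f: cv2.imwrite('pics/'+f,im[:,:,::-1])
    return im,d
def ray(n,uv):
    c=viewer.camera_info(n);K=np.array(c['intrinsics']);k=c['k1']
    uv=np.atleast_2d(np.float64(uv))
    p=cv2.undistortPoints(uv.reshape(-1,1,2),K,np.array([k,0,0,0,0.])).reshape(-1,2)
    R=np.array(c['rotation']);return np.array(c['origin']),np.c_[p,np.ones(len(p))]@R.T
def plane(n,uv,z):
    o,r=ray(n,uv);return o+r*((z-o[2])/r[:,2])[:,None]
def dep(n,uv,d):
    o,r=ray(n,uv);return o+r*np.array([d[int(v),int(u)] for u,v in np.atleast_2d(uv)])[:,None]
def proj(n,P):
    c=viewer.camera_info(n);K=np.array(c['intrinsics']);R=np.array(c['rotation'])
    p=(np.atleast_2d(P)-c['origin'])@R;s=p[:,:2]/p[:,2:];s=s*(1+c['k1']*(s**2).sum(1))[:,None]
    return s@K[:2,:2].T+K[:2,2]
E
python3 - <<'E'
from h import *
for n in('top','scene'):
    shot(n,n+'0.png');c=viewer.camera_info(n);print(n,c)
print(env.get_state())
E
```

```text
top {'intrinsics': array([[446.68279511,   0.        , 317.63554184],
       [  0.        , 446.68279511, 242.70119467],
       [  0.        ,   0.        ,   1.        ]]), 'k1': -0.023695707826154964, 'origin': array([ 0.52331122, -0.04755035,  0.94728918]), 'rotation': array([-0.70547939,  0.70807093, -0.0081231 ,  0.02946888])}
scene {'intrinsics': array([[604.45343211,   0.        , 325.20064065],
       [  0.        , 604.45343211, 242.14407125],
       [  0.        ,   0.        ,   1.        ]]), 'k1': -0.12043112185812282, 'origin': array([0.27941007, 0.45468726, 0.74919492]), 'rotation': array([-0.24817399,  0.90403013, -0.33762705,  0.08454095])}
{'clock': 0.1, 'joints': array([ 1.01992799e+00,  8.79102866e-02,  1.37209663e+00, -3.28911539e-05,
        1.68363214e+00, -1.03091055e-01]), 'qvel': array([ 0.0017673 , -0.0019373 , -0.00212435, -0.00013642,  0.00027017,
        0.00097546]), 'tau': array([ 2.25010117e-03, -3.53014755e+01, -3.14218676e+01, -2.36067735e-04,
        8.00273992e-03,  5.62508001e-05]), 'eef_pos': array([0.23790069, 0.49538397, 0.23024353]), 'tool_rot': array([ 0.69014667, -0.1572165 ,  0.15677363, -0.68876889]), 'contact_force': array([ 0.1835224 ,  0.49245588, -0.81899933]), 'torque': array([ 0.01743803,  0.01544904, -0.03011523]), 'opening': 0.08542492511904981}
```

View pics/top0.png

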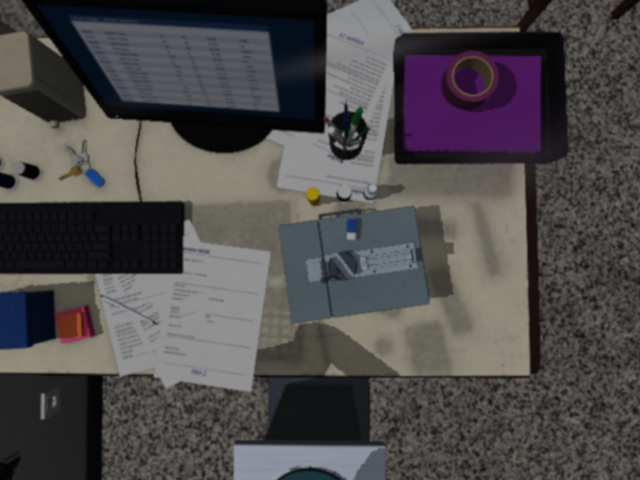

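View pics/scene0.png

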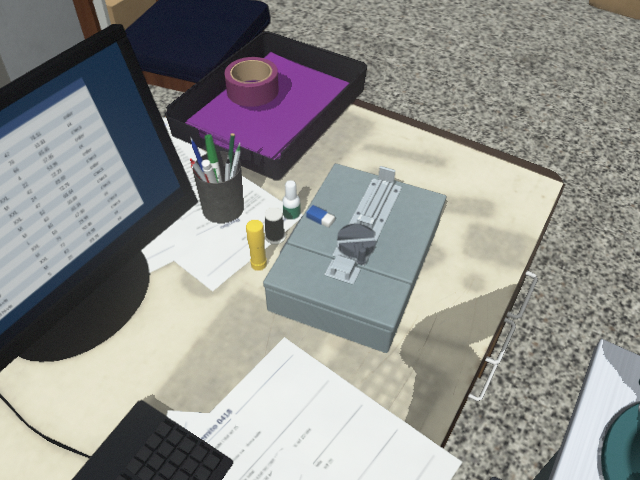

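The top view shows the box at (280–428, 208–320). The tab is at about (417,258), the disc at about (343,265) and the keeper at about (315,268). Box +x points left in the image, and the loose things are on the far side. Next I'll enlarge the lock.

```bash
sed -i "s/R=np.array(c\['rotation'\])/R=Rot(c['rotation'])/" h.py; sed -i '2a from scipy.spatial.transform import Rotation as Ro\nRot=lambda q:Ro.from_quat(q).as_matrix()' h.py
python3 - <<'E'
from h import *
t,dt=shot('top');s,ds=shot('scene')
a=cv2.resize(t[200:328,272:436],None,fx=4.8,fy=4.6,interpolation=cv2.INTER_CUBIC)
b=cv2.resize(s[160:290,290:450],None,fx=5,fy=4.6,interpolation=cv2.INTER_CUBIC)
b=cv2.convertScaleAbs(b,alpha=1.3);a=cv2.convertScaleAbs(a,alpha=1.8)
cv2.imwrite('pics/t1.png',a[:,:,::-1]);cv2.imwrite('pics/s1.png',b[:,:,::-1])
h=t.copy()
# box top by height
v,u=np.mgrid[200:330,270:440];uv=np.c_[u.ravel(),v.ravel()]
P=dep('top',uv,dt);m=(abs(P[:,2]-.075)<.012);print(m.sum(),np.median(P[m,2]))
mk=np.zeros(t.shape[:2],np.uint8);mk[uv[m,1],uv[m,0]]=1
mk=cv2.morphologyEx(mk,cv2.MORPH_CLOSE,np.ones((9,9)));mk=cv2.morphologyEx(mk,cv2.MORPH_OPEN,np.ones((9,9)))
c=max(cv2.findContours(mk,0,1)[0],key=cv2.contourArea)[:,0]
W=plane('top',c,.075);r=cv2.minAreaRect((W[:,:2]*1000).astype(np.float32));print(r,cv2.boxPoints(r))
E
```

```text
12442 0.0753491383631576
((528.6195068359375, -91.19277954101562), (193.4820556640625, 273.5248107910156), 7.994101524353027) [[ 413.79886    30.786745]
 [ 451.8383   -240.08008 ]
 [ 643.4402   -213.1723  ]
 [ 605.40076    57.69452 ]]
```

View pics/t1.png

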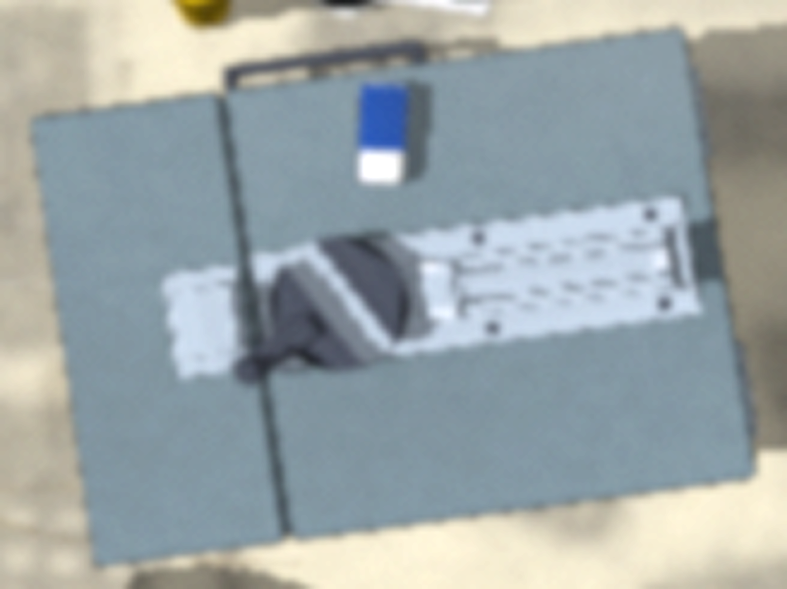

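View pics/s1.png

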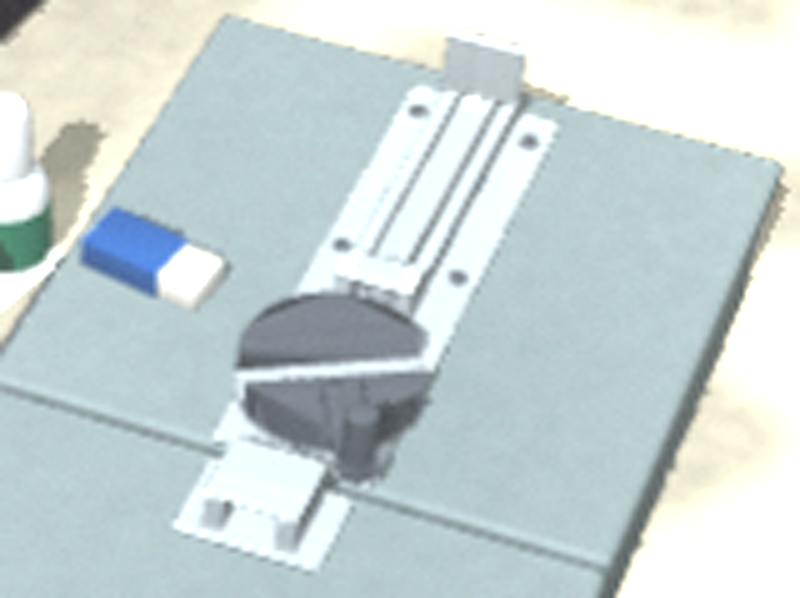

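The enlarged views show:
- **Peg:** its top is at about (324,280) in the top view and (362.4,250.2) in the scene view.
- **Disc:** its centre is at about (342.5,265) in the top view and (357,235) in the scene view.
- **Tab:** its upper edge is at about (387,169) in the scene view and (413,256) in the top view.

```bash
cat >> h.py <<'E'
yaw=np.radians(97.99);C=np.array([.5286,-.0912])
ex=np.array([np.cos(yaw),np.sin(yaw)]);ey=np.array([-ex[1],ex[0]])
def box(P): return np.c_[(np.atleast_2d(P)[:,:2]-C)@ex,(np.atleast_2d(P)[:,:2]-C)@ey]*1000
def world(b): return C+np.asarray(b)[0]/1000*ex+np.asarray(b)[1]/1000*ey
E
python3 - <<'E'
from h import *
pts={'peg':([324.1,280.2],[362.4,250.2],.119),'disc':([342.4,265.2],[357,235],.092),'tab':([413,256.1],[387,168.7],.115)}
for k,(a,b,z) in pts.items():
    print(k,box(plane('top',a,z)).round(1),box(plane('scene',b,z)).round(1))
    oa,ra=ray('top',a);ob,rb=ray('scene',b)
    A=np.c_[ra[0],-rb[0]];x=np.linalg.lstsq(A,ob-oa,rcond=None)[0]
    p,q=oa+ra[0]*x[0],ob+rb[0]*x[1];print('  tri',p.round(4),q.round(4),box((p+q)/2).round(1))
# slot: bright line points in top crop at z .092
for n,l in(('top',[(310,250),(395,345)]),('scene',[(245,375),(425,360)])):
    f=(lambda p:(272+p[0]/4.8,200+p[1]/4.6)) if n=='top' else (lambda p:(290+p[0]/5,160+p[1]/4.6))
    b=box(plane(n,[f(p) for p in l],.075 if n=='top' else .083));d=b[1]-b[0];print(n,b.round(1),np.arctan2(d[1],d[0]))
s=env.get_state();print(Rot(s['tool_rot']).round(3))
# silhouette of disc: fit circle in top (dark)
t,_=shot('top');g=t.max(2);m=(g<75).astype(np.uint8);m[:235]=0;m[300:]=0;m[:,:320]=0;m[:,:][:,365:]=0
print(cv2.minEnclosingCircle(np.argwhere(m)[:,::-1].astype(np.float32)))
E
```

```text
peg [[60.6 22.4]] [[63.4 24.8]]
  tri [ 0.4978 -0.0343  0.115 ] [ 0.4965 -0.0349  0.115 ] [[60.4 23.2]]
disc [[22.4 -0.2]] [[17.5  1.4]]
  tri [ 0.5256 -0.0689  0.0968] [ 0.5229 -0.0701  0.0968] [[22.1  1.3]]
tab [[-108.9    1.8]] [[-110.4    2.4]]
  tri [ 0.542  -0.199   0.1162] [ 0.541  -0.1995  0.1163] [[-108.8    2.3]]
top [[ 30.1 -22.7]
 [  1.9  22. ]] 2.135279251040673
scene [[ 32.1 -20.6]
 [  5.5  25.7]] 2.0930021419137557
[[ 0.901 -0.001  0.433]
 [-0.433 -0.001  0.901]
 [-0.    -1.    -0.001]]
((340.0, 265.0), 36.05561065673828)
```

```bash
cat >> h.py <<'E'
def rel(b,z):
    "shift in tool axes, cm, from current pose to box point b (mm), height z; turn to tool x = -ex"
    s=env.get_state();R=Rot(s['tool_rot']);T=np.c_[np.r_[-ex,0],[0,0,-1],np.r_[-ey,0]]
    print('shift cm',(R.T@(np.r_[world(b),z]-s['eef_pos'])*100).round(2),'turn',Ro.from_matrix(R.T@T).as_rotvec().round(4),
      'at box',box(s['eef_pos']).round(1),'z',s['eef_pos'][2].round(4),'F',s['contact_force'].round(2),'t',s['clock'])
E
python3 -c "
from h import *
rel((92,27),.2)"
```

```text
shift cm [ 44.25   3.11 -34.14] turn [1.000e-03 9.836e-01 4.000e-04] at box [[621.5 206.2]] z 0.2308 F [ 0.46 -0.31 -0.26] t 0.25
```

play_rows([
  {"fingers": 0, "x": 4.4, "y": 0.3, "z": -3.4, "ry": 0.09},
  {"fingers": 0, "x": 8.8, "y": 0.6, "z": -6.8, "ry": 0.19},
  {"fingers": 0, "x": 13.3, "y": 0.9, "z": -10.2, "ry": 0.29},
  {"fingers": 0, "x": 17.7, "y": 1.2, "z": -13.7, "ry": 0.39},
  {"fingers": 0, "x": 22.1, "y": 1.5, "z": -17.1, "ry": 0.49},
  {"fingers": 0, "x": 26.5, "y": 1.8, "z": -20.5, "ry": 0.59},
  {"fingers": 0, "x": 31.0, "y": 2.1, "z": -23.9, "ry": 0.69},
  {"fingers": 0, "x": 35.4, "y": 2.5, "z": -27.3, "ry": 0.79},
  {"fingers": 0, "x": 39.8, "y": 2.8, "z": -30.7, "ry": 0.89},
  {"fingers": 0, "x": 44.25, "y": 3.1, "z": -34.15, "ry": 0.984},
  {"fingers": 0, "x": 44.25, "y": 3.1, "z": -34.15, "ry": 0.984},
  {"fingers": 0, "x": 44.25, "y": 3.1, "z": -34.15, "ry": 0.984},
])

```text
schema error: expected keys fingers, x, y, z, rx, ry, rz
```

```bash
python3 -c "
from h import *
rel((92,27),.104);print(env.get_state()['opening'])
a,_=shot('top');b,_=shot('scene')
a=cv2.resize(a[200:330,270:440],None,fx=3.06,fy=3.06);b=cv2.resize(b[100:350,230:500],None,fx=1.48,fy=1.592)
cv2.imwrite('pics/c2.png',np.hstack([a,b])[:,:,::-1])"
```

```text
shift cm [ 44.25  12.71 -34.13] turn [1.000e-03 9.836e-01 4.000e-04] at box [[621.5 206.2]] z 0.2308 F [ 0.46 -0.31 -0.26] t 0.25
0.0851745324327455
```

View pics/c2.png

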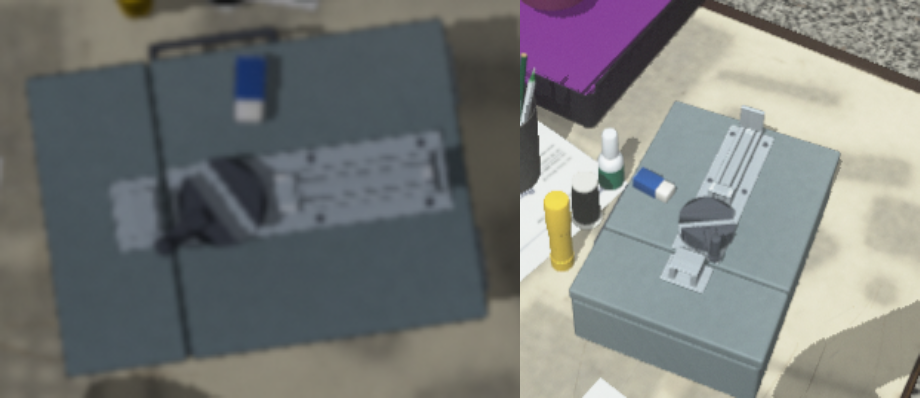

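The move was refused because every row needs all the keys. The scene in this picture is unchanged. (Pictures viewed: 5.)

play_rows([
  {"fingers": 0, "x": 4.4, "y": 0.3, "z": -3.4, "rx": 0, "ry": 0.09, "rz": 0},
  {"fingers": 0, "x": 8.8, "y": 0.6, "z": -6.8, "rx": 0, "ry": 0.19, "rz": 0},
  {"fingers": 0, "x": 13.3, "y": 0.9, "z": -10.2, "rx": 0, "ry": 0.29, "rz": 0},
  {"fingers": 0, "x": 17.7, "y": 1.2, "z": -13.7, "rx": 0, "ry": 0.39, "rz": 0},
  {"fingers": 0, "x": 22.1, "y": 1.5, "z": -17.1, "rx": 0, "ry": 0.49, "rz": 0},
  {"fingers": 0, "x": 26.5, "y": 1.8, "z": -20.5, "rx": 0, "ry": 0.59, "rz": 0},
  {"fingers": 0, "x": 31.0, "y": 2.1, "z": -23.9, "rx": 0, "ry": 0.69, "rz": 0},
  {"fingers": 0, "x": 35.4, "y": 2.5, "z": -27.3, "rx": 0, "ry": 0.79, "rz": 0},
  {"fingers": 0, "x": 39.8, "y": 2.8, "z": -30.7, "rx": 0, "ry": 0.89, "rz": 0},
  {"fingers": 0, "x": 44.25, "y": 3.1, "z": -34.15, "rx": 0, "ry": 0.984, "rz": 0},
  {"fingers": 0, "x": 44.25, "y": 3.1, "z": -34.15, "rx": 0, "ry": 0.984, "rz": 0},
  {"fingers": 0, "x": 44.25, "y": 3.1, "z": -34.15, "rx": 0, "ry": 0.984, "rz": 0},
])

```text
clock: 1.85
eef_pos: [0.4889, -0.0034, 0.2002]
tool_rot: [-0.533, 0.464, -0.464, 0.534]
contact_force: [1.1, -0.4, 0.1]
opening: 0.0
```

```bash
python3 -c "
from h import *
rel((92,27),.104);print(env.get_state()['opening'])
a,_=shot('top');b,_=shot('scene')
a=cv2.resize(a[200:330,270:440],None,fx=2.35,fy=3.06);b=cv2.resize(b[100:350,230:500],None,fx=1.48,fy=1.592)
cv2.imwrite('pics/c3.png',np.hstack([a,b])[:,:,::-1])"
```

```text
shift cm [0.05 9.62 0.01] turn [ 0.0005 -0.0006 -0.0009] at box [[92.4 27.1]] z 0.2002 F [ 1.07 -0.36  0.13] t 1.85
1.217364897144218e-05
```

View pics/c3.png

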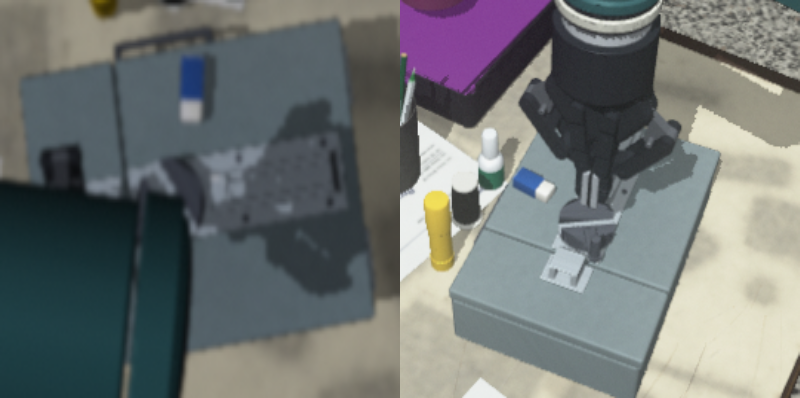

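The arm is over the keeper side with the fingers shut, and the peg is clear of them. I'll lower it now. (Pictures viewed: 6.)

play_rows([
  {"fingers": 0, "x": 0, "y": 3, "z": 0, "rx": 0, "ry": 0, "rz": 0},
  {"fingers": 0, "x": 0, "y": 6, "z": 0, "rx": 0, "ry": 0, "rz": 0},
  {"fingers": 0, "x": 0, "y": 8, "z": 0, "rx": 0, "ry": 0, "rz": 0},
  {"fingers": 0, "x": 0, "y": 9.6, "z": 0, "rx": 0, "ry": 0, "rz": 0},
  {"fingers": 0, "x": 0, "y": 9.6, "z": 0, "rx": 0, "ry": 0, "rz": 0},
  {"fingers": 0, "x": 0, "y": 9.6, "z": 0, "rx": 0, "ry": 0, "rz": 0},
])

```text
clock: 2.7
eef_pos: [0.4898, -0.0034, 0.1054]
tool_rot: [-0.533, 0.463, -0.464, 0.534]
contact_force: [0.1, -0.4, 0.4]
opening: -0.0001
```

play_rows([
  {"fingers": 0, "x": 0.7, "y": 0, "z": 0, "rx": 0, "ry": 0, "rz": 0},
  {"fingers": 0, "x": 1.2, "y": 0, "z": 0, "rx": 0, "ry": 0, "rz": 0},
  {"fingers": 0, "x": 1.6, "y": 0, "z": -0.2, "rx": 0, "ry": 0, "rz": 0},
  {"fingers": 0, "x": 2.0, "y": 0, "z": -0.5, "rx": 0, "ry": 0, "rz": 0},
  {"fingers": 0, "x": 2.4, "y": 0, "z": -0.8, "rx": 0, "ry": 0, "rz": 0},
  {"fingers": 0, "x": 2.8, "y": 0, "z": -1.0, "rx": 0, "ry": 0, "rz": 0},
  {"fingers": 0, "x": 3.2, "y": 0, "z": -1.2, "rx": 0, "ry": 0, "rz": 0},
  {"fingers": 0, "x": 3.6, "y": 0, "z": -1.4, "rx": 0, "ry": 0, "rz": 0},
  {"fingers": 0, "x": 4.0, "y": 0, "z": -1.5, "rx": 0, "ry": 0, "rz": 0},
  {"fingers": 0, "x": 4.4, "y": 0, "z": -1.6, "rx": 0, "ry": 0, "rz": 0},
  {"fingers": 0, "x": 4.8, "y": 0, "z": -1.6, "rx": 0, "ry": 0, "rz": 0},
  {"fingers": 0, "x": 5.0, "y": 0, "z": -1.6, "rx": 0, "ry": 0, "rz": 0},
])

```text
clock: 4.2
eef_pos: [0.4806, -0.0558, 0.1045]
tool_rot: [-0.533, 0.464, -0.464, 0.534]
contact_force: [-0.2, 2.8, -0.7]
opening: -0.0002
```

```bash
python3 -c "
from h import *
rel((40,43),.104)
b,_=shot('scene')
cv2.imwrite('pics/c4.png',cv2.resize(b[150:300,280:460],None,fx=4,fy=4,interpolation=2)[:,:,::-1])"
```

```text
shift cm [ 0.17  0.05 -0.04] turn [-0.0007 -0.0008  0.0004] at box [[41.7 42.6]] z 0.1045 F [-0.22  2.76 -0.67] t 4.2
```

View pics/c4.png

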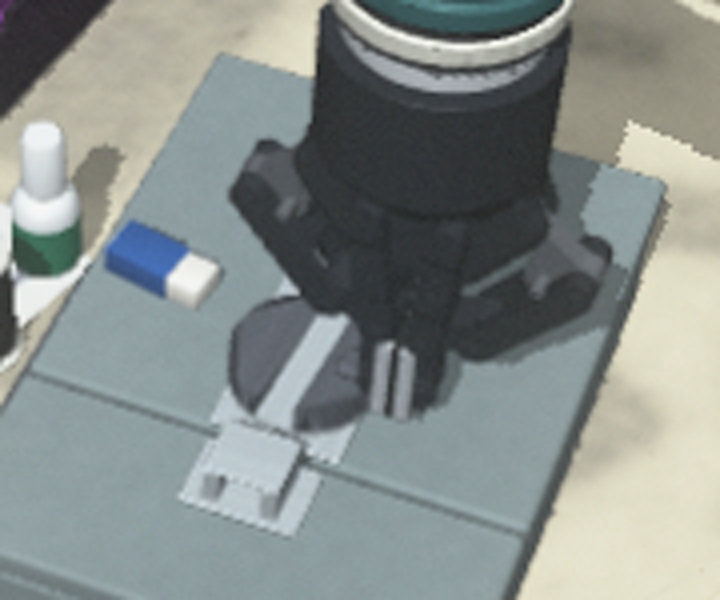

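The fingertips press the peg with about 2.8 N, and the slot looks nearly in line with the bolt. I'll back off, rise and go behind the tab, then measure the slot from there. (Pictures viewed: 7.)

play_rows([
  {"fingers": 0, "x": -1.5, "y": 0, "z": 0, "rx": 0, "ry": 0, "rz": 0},
  {"fingers": 0, "x": -3, "y": 0, "z": 0, "rx": 0, "ry": 0, "rz": 0},
  {"fingers": 0, "x": -3, "y": -4, "z": 0, "rx": 0, "ry": 0, "rz": 0},
  {"fingers": 0, "x": -3, "y": -8, "z": 0, "rx": 0, "ry": 0, "rz": 0},
  {"fingers": 0, "x": 2, "y": -8, "z": 1, "rx": 0, "ry": 0, "rz": 0},
  {"fingers": 0, "x": 7, "y": -8, "z": 2, "rx": 0, "ry": 0, "rz": 0},
  {"fingers": 0, "x": 12, "y": -8, "z": 3, "rx": 0, "ry": 0, "rz": 0},
  {"fingers": 0, "x": 17, "y": -8, "z": 4, "rx": 0, "ry": 0, "rz": 0},
  {"fingers": 0, "x": 18.5, "y": -8, "z": 4.1, "rx": 0, "ry": 0, "rz": 0},
  {"fingers": 0, "x": 18.5, "y": -8, "z": 4.1, "rx": 0, "ry": 0, "rz": 0},
  {"fingers": 0, "x": 18.5, "y": -8, "z": 4.1, "rx": 0, "ry": 0, "rz": 0},
])

```text
clock: 5.62
eef_pos: [0.5464, -0.2311, 0.1844]
tool_rot: [-0.534, 0.464, -0.463, 0.534]
contact_force: [0.2, 0.1, -0.2]
opening: -0.0002
```

```bash
python3 -c "
from h import *
rel((-140,2),.103)
b,_=shot('scene','s5full.png');a,_=shot('top','t5full.png')
a=cv2.resize(a[240:300,300:370],None,fx=5.7,fy=6.66,interpolation=2);b=cv2.resize(b[190:290,320:400],None,fx=5,fy=4,interpolation=2)
cv2.imwrite('pics/c5.png',np.hstack([a,b])[:,:,::-1])"
```

```text
shift cm [-0.1   8.14 -0.02] turn [-0.0001  0.0012 -0.0009] at box [[-141.     1.8]] z 0.1844 F [ 0.21  0.14 -0.16] t 5.625
```

View pics/c5.png

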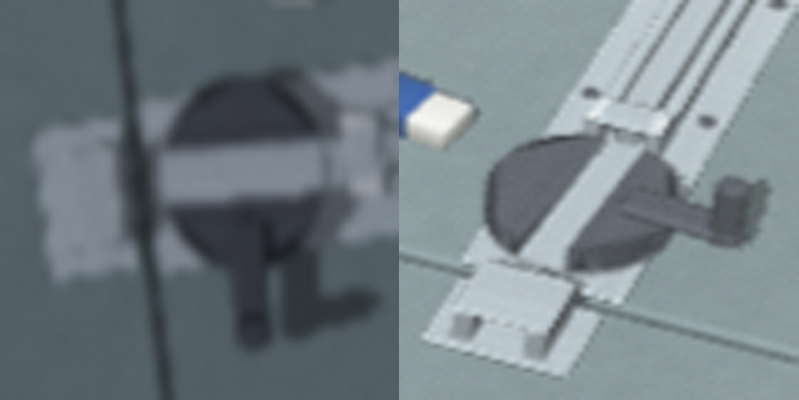

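Both views now show the slot almost in line with the bolt. In the crop, the slot's upper edge runs from (165,153) to (322,138) and the peg top is at (253,330) on the left and (735,187) on the right. I'll put numbers on the angle. (Pictures viewed: 8.)

```bash
python3 -c "
from h import *
ft=lambda p:(300+p[0]/5.7,240+p[1]/6.66); fs=lambda p:(320+(p[0]-400)/5,190+p[1]/4)
def an(n,l,z):
    b=box(plane(n,l,z));d=b[0]-b[1];print(n,b.round(1).tolist(),'disc angle',-(np.arctan2(d[1],d[0])))
an('top',[ft((165,153)),ft((322,138))],.092)
an('top',[ft((165,204)),ft((318,192))],.092)
an('scene',[fs((520,248)),fs((605,143))],.092)
an('scene',[fs((570,250)),fs((640,157))],.092)
print('peg',box(plane('top',ft((253,330)),.119)),box(plane('scene',fs((735,184)),.119)))
a=cv2.imread('pics/t5full.png')
# subpixel: slot edge rows by column gradient
for n in [1]:
  g=cv2.GaussianBlur(cv2.cvtColor(a,6),(0,0),.7).astype(float);U=[];L=[];
  for u in range(333,353):
    d=np.diff(g[255:276,u]);i=d.argmax();j=d.argmin();
    U.append((u,255.5+i));L.append((u,255.5+j))
  for E in(U,L):
    E=np.array(E);p=np.polyfit(E[:,0],E[:,1],1);r=abs(np.polyval(p,E[:,0])-E[:,1])<1.2;p=np.polyfit(E[r,0],E[r,1],1)
    an('top',[(333,np.polyval(p,333)),(352,np.polyval(p,352))],.092)
"
```

```text
top [[47.2, -8.0], [-5.4, -4.8]] disc angle 0.06114231003646265
top [[49.3, 6.5], [-1.8, 10.3]] disc angle 0.07527594111792267
scene [[54.9, -4.3], [-1.8, 0.5]] disc angle 0.0848997439655476
scene [[50.2, 9.1], [0.6, 12.4]] disc angle 0.06636364504089204
peg [[25.95562381 44.7407427 ]] [[25.7137879  47.55888273]]
top [[39.2, -9.1], [3.0, -6.2]] disc angle 0.07969057941165343
top [[41.5, 6.2], [5.3, 9.0]] disc angle 0.0762551629055964
```

The slot is about 0.07 rad short of zero, inside the 0.1 limit but near it. I'll go back and push the peg about 3.3 mm further.

play_rows([
  {"fingers": 0, "x": -5, "y": 0, "z": -1, "rx": 0, "ry": 0, "rz": 0},
  {"fingers": 0, "x": -10, "y": 0, "z": -2, "rx": 0, "ry": 0, "rz": 0},
  {"fingers": 0, "x": -15, "y": 0, "z": -3, "rx": 0, "ry": 0, "rz": 0},
  {"fingers": 0, "x": -20, "y": 0, "z": -4, "rx": 0, "ry": 0, "rz": 0},
  {"fingers": 0, "x": -21, "y": 0, "z": -4.2, "rx": 0, "ry": 0, "rz": 0},
  {"fingers": 0, "x": -21, "y": 0, "z": -4.2, "rx": 0, "ry": 0, "rz": 0},
  {"fingers": 0, "x": -21, "y": 4, "z": -4.2, "rx": 0, "ry": 0, "rz": 0},
  {"fingers": 0, "x": -21, "y": 7, "z": -4.2, "rx": 0, "ry": 0, "rz": 0},
  {"fingers": 0, "x": -21, "y": 8, "z": -4.2, "rx": 0, "ry": 0, "rz": 0},
  {"fingers": 0, "x": -20, "y": 8, "z": -4.2, "rx": 0, "ry": 0, "rz": 0},
  {"fingers": 0, "x": -19, "y": 8, "z": -4.2, "rx": 0, "ry": 0, "rz": 0},
  {"fingers": 0, "x": -19, "y": 8, "z": -4.2, "rx": 0, "ry": 0, "rz": 0},
])

```text
clock: 7.22
eef_pos: [0.4797, -0.0519, 0.1058]
tool_rot: [-0.533, 0.464, -0.465, 0.534]
contact_force: [-0.2, -0.3, 0.5]
opening: 0.0001
```

```bash
python3 -c "
from h import *
rel((38.4,43.5),.104)"
```

```text
shift cm [ 0.73  0.18 -0.05] turn [-0.0027 -0.0022  0.0011] at box [[45.7 43. ]] z 0.1058 F [-0.16 -0.26  0.46] t 7.225
```

play_rows([
  {"fingers": 0, "x": 0.3, "y": 0, "z": 0, "rx": 0, "ry": 0, "rz": 0},
  {"fingers": 0, "x": 0.5, "y": 0, "z": 0, "rx": 0, "ry": 0, "rz": 0},
  {"fingers": 0, "x": 0.65, "y": 0, "z": 0, "rx": 0, "ry": 0, "rz": 0},
  {"fingers": 0, "x": 0.8, "y": 0, "z": 0, "rx": 0, "ry": 0, "rz": 0},
  {"fingers": 0, "x": 0.8, "y": 0, "z": 0, "rx": 0, "ry": 0, "rz": 0},
  {"fingers": 0, "x": 0.8, "y": 0, "z": 0, "rx": 0, "ry": 0, "rz": 0},
])

```text
clock: 7.98
eef_pos: [0.4796, -0.0583, 0.1042]
tool_rot: [-0.534, 0.464, -0.464, 0.534]
contact_force: [-0.8, 1.8, 1.2]
opening: 0.0003
```

```bash
python3 -c "
from h import *
rel((38.4,43.5),.104)"
```

```text
shift cm [0.09 0.02 0.05] turn [ 0.0001 -0.0003 -0.0002] at box [[39.3 44. ]] z 0.1042 F [-0.84  1.77  1.17] t 7.975
```

Another 0.1 cm, then retreat, rise and cross to behind the tab.

play_rows([
  {"fingers": 0, "x": 0.1, "y": 0, "z": 0, "rx": 0, "ry": 0, "rz": 0},
  {"fingers": 0, "x": 0.1, "y": 0, "z": 0, "rx": 0, "ry": 0, "rz": 0},
  {"fingers": 0, "x": -1.5, "y": 0, "z": 0, "rx": 0, "ry": 0, "rz": 0},
  {"fingers": 0, "x": -3, "y": 0, "z": 0, "rx": 0, "ry": 0, "rz": 0},
  {"fingers": 0, "x": -3, "y": -4, "z": 0, "rx": 0, "ry": 0, "rz": 0},
  {"fingers": 0, "x": -3, "y": -8, "z": 0, "rx": 0, "ry": 0, "rz": 0},
  {"fingers": 0, "x": 2, "y": -8, "z": 1, "rx": 0, "ry": 0, "rz": 0},
  {"fingers": 0, "x": 7, "y": -8, "z": 2, "rx": 0, "ry": 0, "rz": 0},
  {"fingers": 0, "x": 12, "y": -8, "z": 3.2, "rx": 0, "ry": 0, "rz": 0},
  {"fingers": 0, "x": 17, "y": -8, "z": 4.2, "rx": 0, "ry": 0, "rz": 0},
  {"fingers": 0, "x": 18.1, "y": -8, "z": 4.2, "rx": 0, "ry": 0, "rz": 0},
  {"fingers": 0, "x": 18.1, "y": -8, "z": 4.2, "rx": 0, "ry": 0, "rz": 0},
])

```text
clock: 9.48
eef_pos: [0.5463, -0.2313, 0.1839]
tool_rot: [-0.533, 0.465, -0.464, 0.534]
contact_force: [-0.8, 0.8, 0.3]
opening: -0.0001
```

```bash
cat > m.py <<'E'
from h import *
rel((-140,2),.103)
a,_=shot('top')
g=cv2.GaussianBlur(cv2.cvtColor(a,7),(0,0),.7).astype(float);U=[];L=[]
for u in range(333,353):
    d=np.diff(g[255:276,u]);U.append((u,255.5+d.argmax()));L.append((u,255.5+d.argmin()))
for E in(U,L):
    E=np.array(E);p=np.polyfit(E[:,0],E[:,1],1);r=abs(np.polyval(p,E[:,0])-E[:,1])<1.2;p=np.polyfit(E[r,0],E[r,1],1)
    b=box(plane('top',[(333,np.polyval(p,333)),(352,np.polyval(p,352))],.092));d=b[0]-b[1];print(b.round(1).tolist(),'angle',-np.arctan2(d[1],d[0]))
b,_=shot('scene')
a=cv2.resize(a[240:300,300:370],None,fx=5.7,fy=6.66,interpolation=2);b=cv2.resize(b[160:285,320:420],None,fx=4,fy=3.2,interpolation=2)
cv2.imwrite('pics/c6.png',np.hstack([a,b])[:,:,::-1])
E
python3 m.py
```

```text
shift cm [-0.11  8.09 -0.  ] turn [ 0.0006 -0.0007 -0.0012] at box [[-141.2    2. ]] z 0.1839 F [-0.77  0.81  0.28] t 9.475
[[39.5, -7.1], [2.8, -7.5]] angle -0.010896763064457443
[[41.6, 7.0], [5.2, 8.5]] angle 0.04119841778830136
```

View pics/c6.png

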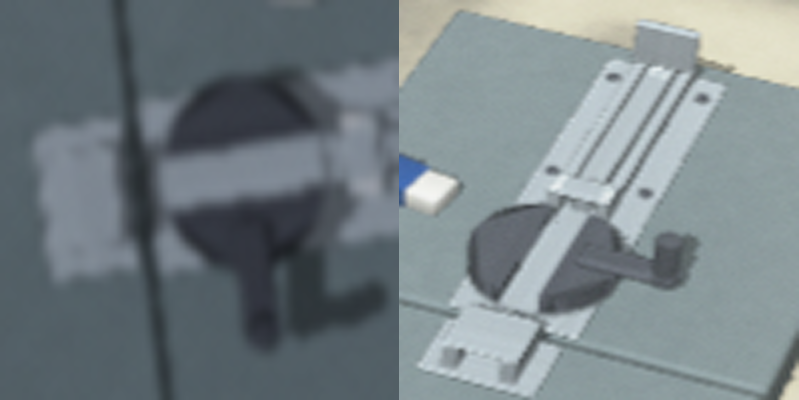

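The slot now reads about 0.015 rad off, which is lined up. The tab stands undisturbed at about (667,45) in the crop. I'll go down behind it and start pushing. (Pictures viewed: 9.)

play_rows([
  {"fingers": 0, "x": 0, "y": 4, "z": 0, "rx": 0, "ry": 0, "rz": 0},
  {"fingers": 0, "x": 0, "y": 7, "z": 0, "rx": 0, "ry": 0, "rz": 0},
  {"fingers": 0, "x": 0, "y": 8.3, "z": 0, "rx": 0, "ry": 0, "rz": 0},
  {"fingers": 0, "x": 0, "y": 8.3, "z": 0, "rx": 0, "ry": 0, "rz": 0},
  {"fingers": 0, "x": -0.8, "y": 8.3, "z": 0, "rx": 0, "ry": 0, "rz": 0},
  {"fingers": 0, "x": -1.4, "y": 8.3, "z": 0, "rx": 0, "ry": 0, "rz": 0},
  {"fingers": 0, "x": -2, "y": 8.3, "z": 0, "rx": 0, "ry": 0, "rz": 0},
  {"fingers": 0, "x": -2.6, "y": 8.3, "z": 0, "rx": 0, "ry": 0, "rz": 0},
  {"fingers": 0, "x": -3.2, "y": 8.3, "z": 0, "rx": 0, "ry": 0, "rz": 0},
  {"fingers": 0, "x": -3.8, "y": 8.3, "z": 0, "rx": 0, "ry": 0, "rz": 0},
  {"fingers": 0, "x": -4.2, "y": 8.3, "z": 0, "rx": 0, "ry": 0, "rz": 0},
  {"fingers": 0, "x": -4.2, "y": 8.3, "z": 0, "rx": 0, "ry": 0, "rz": 0},
])

```text
clock: 11.08
eef_pos: [0.5402, -0.1895, 0.1009]
tool_rot: [-0.533, 0.465, -0.463, 0.534]
contact_force: [0.4, 0.5, -0.2]
opening: 0.0
```

```bash
python3 -c "
from h import *
rel((-39,2),.102)"
```

```text
shift cm [-5.99 -0.1   0.02] turn [ 0.0008  0.     -0.0015] at box [[-98.9   2.2]] z 0.1009 F [ 0.38  0.49 -0.22] t 11.075
```

play_rows([
  {"fingers": 0, "x": -0.6, "y": 0, "z": 0, "rx": 0, "ry": 0, "rz": 0},
  {"fingers": 0, "x": -1.2, "y": 0, "z": 0, "rx": 0, "ry": 0, "rz": 0},
  {"fingers": 0, "x": -1.8, "y": 0, "z": 0, "rx": 0, "ry": 0, "rz": 0},
  {"fingers": 0, "x": -2.4, "y": 0, "z": 0, "rx": 0, "ry": 0, "rz": 0},
  {"fingers": 0, "x": -3.0, "y": 0, "z": 0, "rx": 0, "ry": 0, "rz": 0},
])

```text
clock: 11.7
eef_pos: [0.5361, -0.1602, 0.1011]
tool_rot: [0.534, -0.464, 0.464, -0.533]
contact_force: [0.0, -2.9, -0.5]
opening: 0.0002
```

```bash
python3 -c "
from h import *
rel((-39,2),.102)
b,_=shot('scene')
cv2.imwrite('pics/c7.png',cv2.resize(b[140:290,300:480],None,fx=3,fy=3,interpolation=2)[:,:,::-1])"
```

```text
shift cm [-3.03 -0.09  0.01] turn [ 0.0005 -0.0004 -0.0002] at box [[-69.3   2.1]] z 0.1011 F [ 0.03 -2.93 -0.52] t 11.7
```

View pics/c7.png

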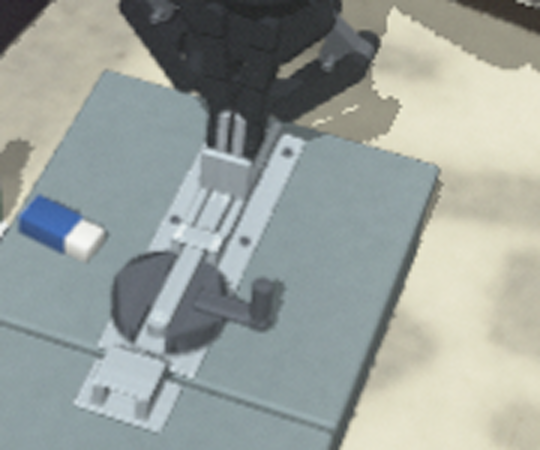

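The bolt's nose at (155,322) is passing through the slot, and the push is about 3 N. I'll push on towards the stop. (Pictures viewed: 10.)

play_rows([
  {"fingers": 0, "x": -0.6, "y": 0, "z": 0, "rx": 0, "ry": 0, "rz": 0},
  {"fingers": 0, "x": -1.2, "y": 0, "z": 0, "rx": 0, "ry": 0, "rz": 0},
  {"fingers": 0, "x": -1.8, "y": 0, "z": 0, "rx": 0, "ry": 0, "rz": 0},
  {"fingers": 0, "x": -2.2, "y": 0, "z": 0, "rx": 0, "ry": 0, "rz": 0},
  {"fingers": 0, "x": -2.5, "y": 0, "z": 0, "rx": 0, "ry": 0, "rz": 0},
  {"fingers": 0, "x": -2.7, "y": 0, "z": 0, "rx": 0, "ry": 0, "rz": 0},
  {"fingers": 0, "x": -2.8, "y": 0, "z": 0, "rx": 0, "ry": 0, "rz": 0},
])

```text
clock: 12.62
eef_pos: [0.5325, -0.1328, 0.1013]
tool_rot: [-0.533, 0.464, -0.464, 0.534]
contact_force: [-0.5, -1.0, -1.0]
opening: 0.0004
```

```bash
python3 -c "
from h import *
rel((-39,2),.102)"
```

```text
shift cm [-0.27 -0.07 -0.01] turn [-0.     -0.0004 -0.0001] at box [[-41.7   1.9]] z 0.1013 F [-0.48 -0.99 -0.95] t 12.625
```

play_rows([
  {"fingers": 0, "x": -0.1, "y": 0, "z": 0, "rx": 0, "ry": 0, "rz": 0},
  {"fingers": 0, "x": -0.2, "y": 0, "z": 0, "rx": 0, "ry": 0, "rz": 0},
  {"fingers": 0, "x": -0.3, "y": 0, "z": 0, "rx": 0, "ry": 0, "rz": 0},
])

```text
clock: 13.0
eef_pos: [0.5324, -0.1327, 0.1015]
tool_rot: [0.535, -0.463, 0.466, -0.532]
contact_force: [1.1, -10.2, -3.1]
opening: -0.0002
```

```bash
python3 -c "
from h import *
rel((-39,2),.102)"
```

```text
shift cm [-0.27 -0.06 -0.  ] turn [-0.0004 -0.0015  0.0058] at box [[-41.7   2. ]] z 0.1015 F [  1.08 -10.2   -3.11] t 13.0
```

The tool has stopped moving and the force rose to 10 N, so the bolt is against its stop. TCP -41.7 also fits the expected -41 (disc at 22.5). One small confirming push, then back off and rise clear.

play_rows([
  {"fingers": 0, "x": -0.1, "y": 0, "z": 0, "rx": 0, "ry": 0, "rz": 0},
  {"fingers": 0, "x": -0.1, "y": 0, "z": 0, "rx": 0, "ry": 0, "rz": 0},
])

```text
clock: 13.25
eef_pos: [0.5324, -0.1327, 0.1015]
tool_rot: [0.535, -0.462, 0.467, -0.532]
contact_force: [0.9, -11.2, -3.1]
opening: 0.0001
```

play_rows([
  {"fingers": 0, "x": 1, "y": 0, "z": 0, "rx": 0, "ry": 0, "rz": 0},
  {"fingers": 0, "x": 2.5, "y": 0, "z": 0, "rx": 0, "ry": 0, "rz": 0},
  {"fingers": 0, "x": 4, "y": 0, "z": 0, "rx": 0, "ry": 0, "rz": 0},
  {"fingers": 0, "x": 4, "y": -4, "z": 0, "rx": 0, "ry": 0, "rz": 0},
  {"fingers": 0, "x": 6, "y": -8, "z": 0, "rx": 0, "ry": 0, "rz": 0},
  {"fingers": 0, "x": 10, "y": -9, "z": 0, "rx": 0, "ry": 0, "rz": 0},
  {"fingers": 0, "x": 13, "y": -9, "z": 0, "rx": 0, "ry": 0, "rz": 0},
  {"fingers": 0, "x": 13, "y": -9, "z": 0, "rx": 0, "ry": 0, "rz": 0},
  {"fingers": 0, "x": 13, "y": -9, "z": 0, "rx": 0, "ry": 0, "rz": 0},
])

```text
clock: 14.38
eef_pos: [0.5498, -0.2574, 0.1908]
tool_rot: [-0.533, 0.465, -0.464, 0.534]
contact_force: [-0.5, -0.1, -1.1]
opening: -0.0003
```

```bash
python3 -c "
from h import *
rel((-39,2),.102)
b,_=shot('scene')
cv2.imwrite('pics/c8.png',cv2.resize(b[150:290,240:460],None,fx=3.5,fy=3.5,interpolation=2)[:,:,::-1])"
```

```text
shift cm [-1.284e+01  8.900e+00  1.000e-02] turn [ 0.0004 -0.0006 -0.0015] at box [[-167.6    2.1]] z 0.1908 F [-0.5  -0.14 -1.09] t 14.375
```

View pics/c8.png

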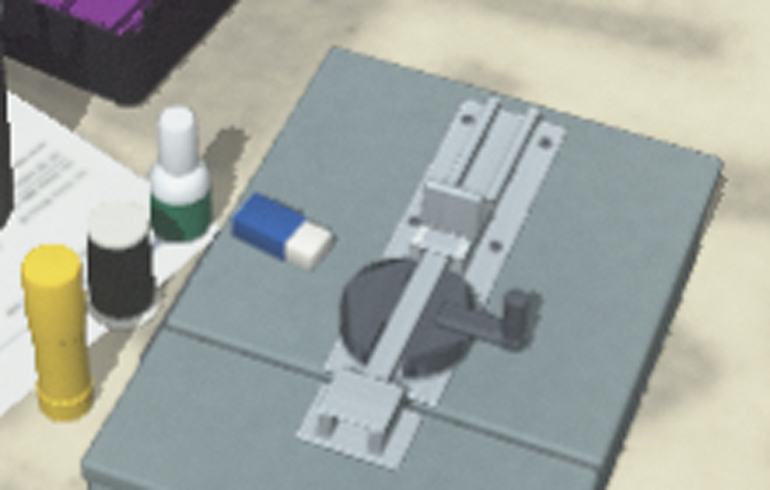

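The bolt runs through the slot into the keeper, with the tab's upper edge at about (457,190) in the crop, close behind the staple. The bottle, spool, glue stick and eraser stand as before. (Pictures viewed: 11.) One check of the travel, then I hand in.

```bash
python3 -c "
from h import *
a=box(plane('scene',[240+457/3.5,150+190/3.5],.115));b=box(plane('scene',[387,168.7],.115));print(a,b,(a-b)[0,0])
print(env.close_job())"
```

```text
[[-27.19277218   4.74885495]] [[-110.35655279    2.40997885]] 83.1637806082596
the job is handed in; nothing more can be done
None
```

The box is locked: I turned the disc until the slot lined up, then pushed the bolt through it to its stop in the keeper, and handed the job in at about 14.4 s. Everything was done with the shut fingertips, only pushing.

- **Disc:** the first push on the peg left the slot about 0.07 rad off. I pushed a little more, and the two slot edges then read -0.01 and 0.04 rad, inside the 0.1 limit.
- **Bolt:** it took about 3 N to slide. At the end the tool stopped moving and the force rose to about 11 N. The pictures put the tab's travel at 83 mm, against 84 mm for fully home from a 0–3 mm start.
- **Final state:** the last picture shows the bolt in the keeper, the arm clear, and the glue stick, bottle, spool and eraser standing where they were. I judged those by eye and did not measure them.
- **Disagreements:** the disc's centre along the box came out between 17.5 and 25.5 mm depending on the view, which is why I re-measured the slot before pushing the bolt. My first move call was refused for missing keys, and nothing moved.

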